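# Register the setting-up sample

## Task

Three metal sample discs stand in the sprung nests of the sample queue station, waiting for the spectrometer. Register the flat one, clearly lower than the other two, by pressing it down gently with the fingertips until its nest has sunk well down, let it come up again, and then confirm by pressing the long bar key gently down with the fingertips and letting go. Leave the two taller samples, the round key and the things lying round the station alone, and lift nothing out of its nest.

Things in the scene. Friction and masses are not known exactly. Their poses are not given: they have to be found in the camera images.
- station: Sample queue station, a grey housing fixed to the bench, 164 mm (its x) by 264 mm (its y), top 26 mm above the bench; place varies, turned up to 0.3 rad. Origin: centre of its underside, on the bench; z up; its -x side, with the keys, faces the robot. Three open nest cups (outside 53 mm, inside 45 mm wide; floor 40 mm, rim 48 mm above the bench) at x = 35 mm, y = 80, 0, -80 mm.
- flat_sample_top (a point): The flat sample: a ground metal disc 41 mm in diameter and only 24 mm tall, with two separate dark burn spots on top, loose in one of the three nests (which one varies). This point is the centre of its top face, 64 mm above the bench while the nest is up, 16 mm above the nest's rim.
- flat_sample: The same flat sample; origin at the centre of its underside, z up along its axis. The nest under it is sprung: it starts to sink at about 4 N on the sample, takes 8 N to go 8 mm straight down to a hard stop, counts as pressed from 5 mm and comes up when let go.
- tall_sample_a_top (a point): An upright ground metal disc, 38 mm in diameter and 33 mm tall, with a double burn spot on top, loose in one of the three nests (which one varies); clearly taller and a little slimmer than the flat sample. This point is the centre of its top face, 73 mm above the bench. It must be left alone.
- tall_sample_a: The same tall sample; origin at the centre of its underside.
- tall_sample_b_top (a point): An upright ground metal disc, 36 mm in diameter and 32 mm tall, blank on top, loose in one of the three nests (which one varies); clearly taller and a little slimmer than the flat sample. This point is the centre of its top face, 72 mm above the bench. It must be left alone.
- tall_sample_b: The same tall sample; origin at the centre of its underside.
- bar_key_top (a point): Long bar key on the station's front part, left of the middle as the robot sees it: a grey rounded bar 56 mm (along the station's y) by 20 mm. This point is the centre of its top face, 36 mm above the bench while it is up.
- bar_key (a joint): How far the bar key is pressed, in m: 0 up, 0.005 at its hard stop. Spring-returned: starts at about 2 N, 5 N at the stop; it counts as pressed from 3 mm.
- round_key_top (a point): Round key (clears the queue; not to be pressed), 24 mm in diameter, on the station's front part, right of the middle. This point is the centre of its top face, 36 mm above the bench.
- round_key (a joint): How far the round key is pressed, in m: 0 up, 0.005 at its stop. It must stay up.
- spectrometer: The spectrometer, a large fixed cabinet on the left of the bench, never moved: it fills the bench from about x = 0.33 m and from y = 0.40 m to the left, up to about z = 0.37 m (world). A gripper that starts in front of it should go along the bench's front edge first, before it reaches out to the station.
- jar: White screw-cap tube standing loose left of the station, 36 mm in diameter, 69 mm tall; origin at the centre of its underside. Leave alone.
- flat_key: Dark flat tool key with a small knob, 34 x 78 x 18 mm, lying loose in front of the station's right half; origin at the centre of its underside. Leave alone.
- pen: Marker pen, 130 mm long and 16 mm thick, lying loose in front of the station's left half; origin at the centre of its underside. Leave alone.
There are look-alikes about, which are no part of the job. Leave any orange look-alike of the flat_sample alone.

How it is judged:
By the outcome, as a careful person would: the job done as asked, in the order asked, and still so for the second after the job is handed in, with the robot touching nothing.
It also fails if it takes over 42 s, if anything falls off the work surface, if the arm or the gripper's body presses on something with over 40 N, if the wrist force passes 120 N, or if a joint passes its speed limit or range.

## Robot

A 6-joint arm with a two-finger parallel gripper is mounted at the origin on a cart in front of the work surface, level with it; the furniture and walls round the work are solid. World frame = base frame: x ahead of the robot, y to its left, z up, the work surface at z = 0. Lengths are in m, angles in rad, forces in N, time in s.
With the tool pointing down it reaches from about 0.375 to 0.825 m from the base axis. Payload 5.5 kg.
Tool frame: the origin (TCP) lies midway between the tips of the shut fingers; the grasp point (between the pads) lies 19 mm behind it; y points along the fingers, x is the direction in which the jaws open and shut, and the axes are right-handed (so a half turn about y gives the same grasp; the last joint's range is limited). The gripper opens to 85 mm and grips with 20 to 120 N. Pads are 22 mm wide; open, the fingers measure 114 mm over their backs; the gripper's body (76 mm by 85 mm) begins 54 mm behind the grasp point. The pads swing forward as they close: fully open they stand 13 mm farther back than shut.
Start: joints at [1.216, 0.314, -0.047, 1.21, 0, 1.571], TCP at [0.208, 0.563, 0.203] pointing down, gripper open.
Joint ranges: [-2.67, 2.67], [-0.69, 1.73], [-1.03, 1.25], [-2.08, 2.16], [-1.42, 1.45], [-3.14, 3.14]. Speed limits (rad/s): [2.39, 2.39, 3.01, 3.14, 3.14, 3.14].

## Interface

Orientations are given as a 3x3 rotation matrix whose columns are the frame's x, y, z axes.
In Python, from bench import goto, movel, set_joints, let_go, close, dwell, inverse_kinematics, capture, PlanningError, sign_off, read_clock, read_joints, read_dq, read_joint_efforts, read_ee_pos, read_tcp_rot, read_force, read_moment, read_finger_gap gives the robot as it stands. The module is installed in compiled form; this text tells all that it offers. Calls block until the motion is done:
- goto(position, orientation): joint-space move of the TCP to a pose.
- movel(position, ori=None, feed=0.15): straight line of the TCP; ori=None keeps the orientation; feed is the mean speed in m/s.
- set_joints(angles): joint-space move.
- let_go() and close(): open the fingers fully, or close them until they stop; the grip force is fixed at half the most.
- dwell(seconds).
- inverse_kinematics(position, orientation): joint angles nearest the present ones, or None.
- capture(name): name is "side" or "top" or "wrist"; returns a dict with "frame" (480x640x3 uint8, blue, green, red), "fovy" (degrees; the focal length in pixels is half the picture's height over the tangent of half this angle, whatever the lens; pixels are square), "cx", "cy" (the principal point, pixels), "k1" (the pictures are not rectified: a ray, as slopes to the right and down, at radius r is drawn at 1 + k1 r^2 times it, then the intrinsics apply), "cam_to_world" (4x4, takes a point from camera to world coordinates). Camera axes: x right, y down, z forward; pixel columns grow to the right and rows downward; lengths in m; the calibration is good to about 2 mm. A picture is of the moment at which its call begins. There is no depth.
A pose or a line that the arm cannot do raises PlanningError and nothing moves.
- sign_off(): hands the job in, once; it reports no verdict.
Readings, each from a call of its own:
- read_clock(): time.
- read_joints(): joint angles.
- read_dq(): joint speeds.
- read_joint_efforts(): joint torques, N m.
- read_ee_pos(): TCP position.
- read_tcp_rot(): TCP orientation.
- read_force(): force on the tool from outside, world axes, zero at the start.
- read_moment(): the same for the moment, N m.
- read_finger_gap(): finger opening in m.
Only numpy, scipy, OpenCV 4.12 (cv2) and the standard library are available. Lean on these libraries where they do the work, as an engineer would, in place of code of your own. Each camera call takes 0.05 s, during which the arm holds its last target. There are 200 camera calls.

## Working session

There is one attempt and no reset: what is moved stays moved. The work goes in short steps, each a Python script; the robot and the scene stay as the last script left them, time stands still between calls to the robot, and variables do not carry over. Pictures are saved under pics/ and viewed, about 8 in all and at most 12, crops included, and the job is handed in when it is done.

```bash
mkdir -p pics; cat > h.py <<'E'
import numpy as np, cv2
from bench import *
def f(c): return 240/np.tan(np.radians(c["fovy"])/2)
def K(c): return np.array([[f(c),0,c["cx"]],[0,f(c),c["cy"]],[0,0,1.]])
def ray(c,px):
    d=np.array([c["k1"],0,0,0,0.])
    p=cv2.undistortPoints(np.array([[px]],float),K(c),d)[0,0]
    T=np.array(c["cam_to_world"]); return T[:3,3],T[:3,:3]@np.array([p[0],p[1],1])
def onz(c,px,z):
    o,d=ray(c,px); return o+d*(z-o[2])/d[2]
def proj(c,P):
    T=np.linalg.inv(np.array(c["cam_to_world"])); q=T[:3,:3]@np.array(P,float)+T[:3,3]
    s=q[:2]/q[2]; s=s*(1+c["k1"]*(s@s)); return s*f(c)+[c["cx"],c["cy"]]
E
python3 - <<'E'
from h import *
import pickle
d={}
for n in("top","side","wrist"):
    c=capture(n);d[n]=c;cv2.imwrite(f"pics/{n}0.png",c["frame"]);print(n,c["fovy"],c["cx"],c["cy"],c["k1"],np.round(c["cam_to_world"],3).tolist())
pickle.dump(d,open("c0.pkl","wb"));print(read_clock(),read_force())
E
```

```text
top 53.437626688578895 323.1052255404383 242.60819048314977 -0.022356672372095425 [[-0.015, -0.981, 0.193, 0.367], [-1.0, 0.017, 0.012, 0.253], [-0.015, -0.192, -0.981, 1.087], [0.0, 0.0, 0.0, 1.0]]
side 46.7101338397358 319.17668077470046 235.04734751748344 -0.14774554719778343 [[0.947, -0.213, 0.24, 0.284], [-0.321, -0.619, 0.717, -0.549], [-0.005, -0.756, -0.655, 0.786], [0.0, 0.0, 0.0, 1.0]]
wrist 63.71474625471533 320.16004092726246 240.64706564556022 0.00384983781558185 [[0.347, 0.893, 0.288, 0.134], [0.938, -0.329, -0.109, 0.59], [-0.002, 0.308, -0.951, 0.375], [0.0, 0.0, 0.0, 1.0]]
0.15 [ 0.17761071  0.21580089 -0.12857289]
```

View pics/top0.png

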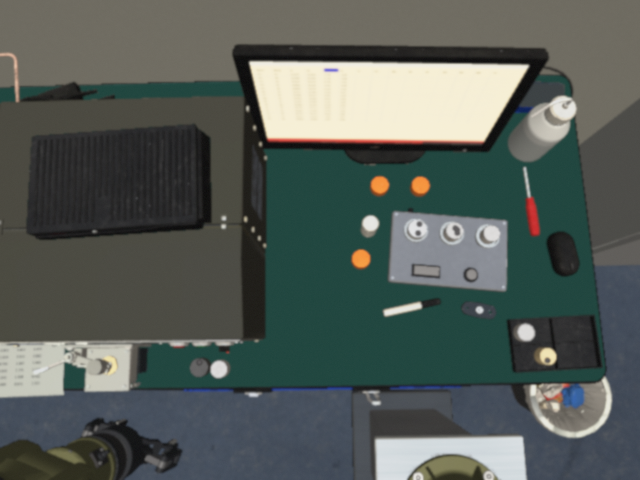

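View pics/side0.png

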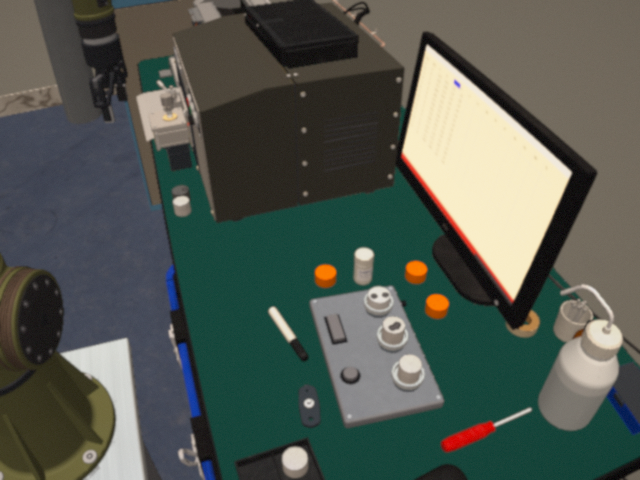

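Candidates for the flat sample are the left nest (top 416,229; two separate spots), the middle nest (452,232; joined double spot), the right nest (488,235; blank), and the orange discs (380,186; 420,186; 361,259), which are look-alikes. By the description it is the left nest. I'll check that in a close crop and measure.

```bash
python3 - <<'E'
from h import *
import pickle
d=pickle.load(open("c0.pkl","rb"))
t=d["top"];s=d["side"]
a=cv2.resize(t["frame"][195:305,375:520],None,fx=4,fy=4,interpolation=cv2.INTER_CUBIC)
b=cv2.resize(s["frame"][270:430,300:450],None,fx=4*110/160,fy=4*110/160,interpolation=cv2.INTER_CUBIC)
h=min(len(a),len(b));im=np.hstack([a[:h,:385],b[:h]])
im=np.hstack([a[:h],b[:h]])
im=cv2.resize(im,(790,int(h*790/im.shape[1])));cv2.imwrite("pics/crop.png",im)
# plate: grey bluish, vs green bench
g=t["frame"].astype(int);m=((g[...,2]>75)&(abs(g[...,1]-g[...,2])<25)).astype(np.uint8)
m[:195]=0;m[305:]=0;m[:,:380]=0;m[:,515:]=0
m=cv2.morphologyEx(m,cv2.MORPH_OPEN,np.ones((5,5)))
cs,_=cv2.findContours(m,0,1);c=max(cs,key=cv2.contourArea);h_=cv2.convexHull(c)
P=np.array([onz(t,p[0],.026)[:2] for p in h_],np.float32)
r=cv2.minAreaRect(P);print(r, cv2.boxPoints(r).tolist())
# keypoints
for n,p,z in(("bar",(426,271),.036),("round",(471,274.5),.036),("n1",(416,229),.064),("n2",(452,231),.073),("n3",(488.5,235),.072)):print(n,onz(t,p,z).round(4))
for n,p,z in(("bar",(336,328),.036),("round",(350.5,374.5),.036),("n1",(378,295),.064),("n2",(393,327),.073),("n3",(410,364),.072)):print(n,onz(s,p,z).round(4))
E
```

```text
((0.5529912710189819, -0.016088157892227173), (0.26493173837661743, 0.16499312222003937), 84.13460540771484) [[0.4573896527290344, -0.13943007588386536], [0.6215190291404724, -0.15629100799560547], [0.6485928893089294, 0.10725376009941101], [0.48446351289749146, 0.12411469221115112]]
bar [0.5055 0.0387 0.036 ]
round [ 0.496  -0.0603  0.036 ]
n1 [0.5949 0.0611 0.064 ]
n2 [ 0.5871 -0.015   0.073 ]
n3 [ 0.577  -0.0939  0.072 ]
bar [0.5072 0.0302 0.036 ]
round [ 0.4962 -0.0685  0.036 ]
n1 [0.5948 0.0549 0.064 ]
n2 [ 0.586  -0.0274  0.073 ]
n3 [ 0.5809 -0.1041  0.072 ]
```

View pics/crop.png

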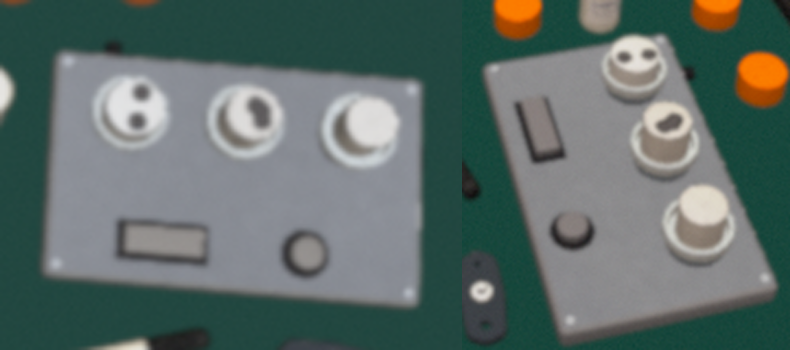

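The crop confirms it: the left nest holds the low disc with two separate spots. The middle one is tall with a joined spot, and the right one is tall and blank. Next I'll shut the fingers, pull in, swing along the front edge and look with the wrist camera.

```bash
python3 - <<'E'
from h import *
import pickle
print(read_tcp_rot().round(2).tolist())
close()
p=read_ee_pos(); R=read_tcp_rot(); u=p[:2]/np.hypot(*p[:2])
movel([*(u*.41),.22],feed=.2)
j=np.array(read_joints()); j[0]=0.03; set_joints(j)
print(read_ee_pos(),read_tcp_rot().round(2).tolist(),read_joints())
movel([.50,.03,.22],feed=.2)
c=capture("wrist");pickle.dump(c,open("w1.pkl","wb"));cv2.imwrite("pics/w1.png",c["frame"])
print(read_clock(),read_force(),read_finger_gap())
E
```

```text
[[0.35, -0.0, -0.94], [0.94, -0.0, 0.35], [-0.0, -1.0, -0.0]]
[0.4108453  0.01298637 0.22002012] [[1.0, 0.0, -0.03], [0.03, 0.0, 1.0], [0.0, -1.0, 0.0]] [ 3.12635776e-02 -5.15439401e-02 -4.30404076e-01  1.19120280e+00
  3.83453654e-04  1.57081957e+00]
4.3583 [-0.6913529   0.5261343   0.21600603] 0.00014298393913935942
```

View pics/w1.png

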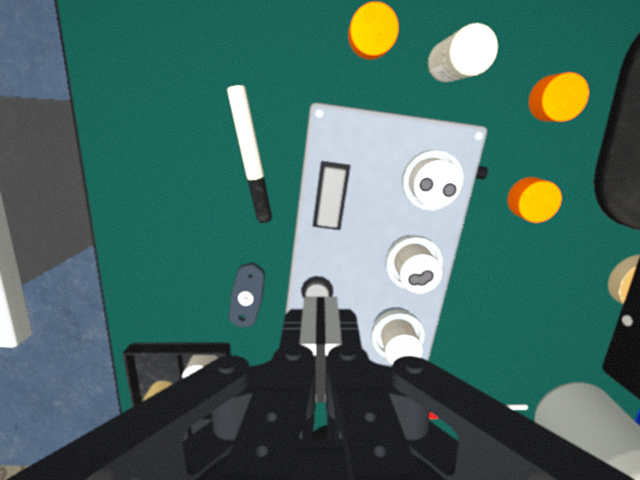

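The wrist view shows the flat sample with its spots at (426,184) and (449,190), so its centre is about (438,187). The bar key is centred at about (332,196). The round key sits behind the fingertips in this view.

```bash
python3 - <<'E'
from h import *
import pickle
c=pickle.load(open("w1.pkl","rb"));d=pickle.load(open("c0.pkl","rb"))
T=np.array(c["cam_to_world"]);print(T[:3,3].round(3))
g=c["frame"]
def blob(mask,box):
    x0,y0,x1,y1=box;m=np.zeros_like(mask);m[y0:y1,x0:x1]=mask[y0:y1,x0:x1]
    cs,_=cv2.findContours(m,0,1)
    return [(np.round(cv2.minAreaRect(k)[0],1).tolist(),cv2.contourArea(k)) for k in cs if cv2.contourArea(k)>15]
gray=cv2.cvtColor(g,cv2.COLOR_BGR2GRAY)
sp=blob((gray<110).astype(np.uint8),(410,165,462,205));print("spots",sp)
fr=blob((gray<100).astype(np.uint8),(308,150,360,240));print("barframe",fr)
print("flat spots",[onz(c,s[0],.064).round(4) for s in sp])
print("flat",onz(c,(437.5,187),.064).round(4),"bar",[onz(c,k[0],.030).round(4) for k in fr],onz(c,(332,196),.036).round(4))
print("corners",[onz(c,p,.026).round(4) for p in((318,113),(478,136))])
print("topcorners",[onz(d["top"],(375+x/3.185,195+y/3.185),.026).round(4) for x,y in((68,61),(411,89),(56,263),(409,293))])
for n,q in(("flat",(.596,.060,.064)),("bar",(.5055,.037,.036))):print(n,proj(c,q).round(1))
E
```

```text
[0.497 0.109 0.392]
spots []
barframe [([331.0, 195.2], 327.5)]
flat spots []
flat [0.598  0.0543 0.064 ] bar [array([0.5086, 0.0376, 0.03  ])] [0.5094 0.0381 0.036 ]
corners [array([0.494 , 0.1112, 0.026 ]), array([0.6407, 0.0958, 0.026 ])]
topcorners [array([0.639 , 0.0971, 0.026 ]), array([ 0.614 , -0.1473,  0.026 ]), array([0.4934, 0.1119, 0.026 ]), array([ 0.4681, -0.1332,  0.026 ])]
flat [436.  180.3]
bar [327.8 197. ]
```

```bash
cat >> h.py <<'E'
def press(x,y,ztop,depth,fmax):
    movel([x,y,ztop+.012],feed=.1); dwell(.3); f0=read_force()[2]
    z=ztop+.004; log=[]
    while z>ztop-depth-.0025:
        movel([x,y,z],feed=.03); dwell(.08); F=read_force()[2]-f0
        log.append((round(z,4),round(read_ee_pos()[2],4),round(F,1)))
        if F>fmax: break
        z-=.001
    dwell(.2); print(log, "hold",read_force()-[0,0,f0])
E
python3 - <<'E'
from h import *
movel([.597,.056,.12],feed=.15)
press(.597,.056,.064,.007,8.2)
cv2.imwrite("pics/p1.png",capture("side")["frame"][250:430,270:470].repeat(3,0).repeat(3,1))
movel([.597,.056,.12],feed=.08)
dwell(.3)
a=capture("side")["frame"][250:430,270:470].repeat(3,0).repeat(3,1)
cv2.imwrite("pics/p12.png",cv2.resize(np.hstack([cv2.imread("pics/p1.png"),a]),(800,360)))
print(read_clock(),read_force())
E
```

```text
[(0.068, np.float64(0.0679), np.float64(2.0)), (0.067, np.float64(0.0671), np.float64(0.9)), (0.066, np.float64(0.066), np.float64(1.7)), (0.065, np.float64(0.065), np.float64(0.6)), (0.064, np.float64(0.064), np.float64(-0.3)), (0.063, np.float64(0.063), np.float64(1.6)), (0.062, np.float64(0.062), np.float64(0.8)), (0.061, np.float64(0.0609), np.float64(0.8)), (0.06, np.float64(0.0599), np.float64(1.7)), (0.059, np.float64(0.059), np.float64(0.6)), (0.058, np.float64(0.058), np.float64(0.9)), (0.057, np.float64(0.057), np.float64(1.3)), (0.056, np.float64(0.0559), np.float64(0.0)), (0.055, np.float64(0.055), np.float64(0.5))] hold [ 0.73148272 -0.00411229  1.00777161]
12.7417 [-0.87759678  0.37076369 -0.40424788]
```

View pics/p12.png

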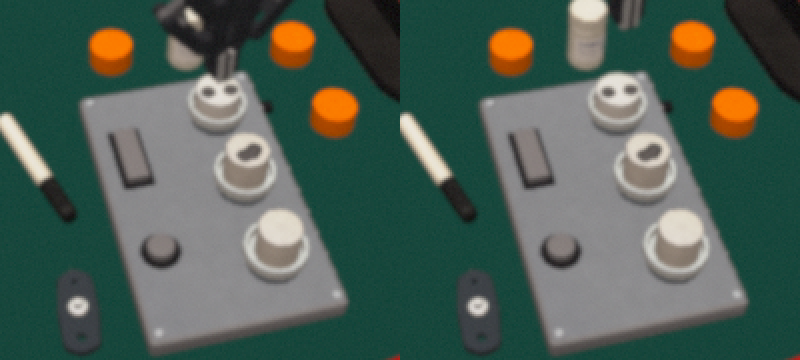

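```bash
python3 - <<'E'
from h import *
import pickle
s=pickle.load(open("c0.pkl","rb"))["side"];w=pickle.load(open("w1.pkl","rb"))
for q in((.597,.056,.055),(.597,.056,.064),(.597,.056,.075),(.597,.056,.12)):print(q,proj(s,q).round(1),((proj(s,q)-[270,250])*2).round(0))
print("tip in w1",proj(w,(.50,.03,.22)))
print(read_ee_pos(),read_finger_gap())
im=cv2.imread("pics/p1.png")[::3,::3][0:80,60:160]
cv2.imwrite("pics/p1c.png",cv2.resize(im,None,fx=6,fy=6,interpolation=cv2.INTER_CUBIC))
E
```

```text
(0.597, 0.056, 0.055) [378.6 297.7] [217.  95.]
(0.597, 0.056, 0.064) [378.9 294.3] [218.  89.]
(0.597, 0.056, 0.075) [379.3 290. ] [219.  80.]
(0.597, 0.056, 0.12) [381.1 271.8] [222.  44.]
tip in w1 [322.29828157 286.98731083]
[0.5967979  0.05597391 0.11966196] -0.00031367542199005875
```

View pics/p1c.png

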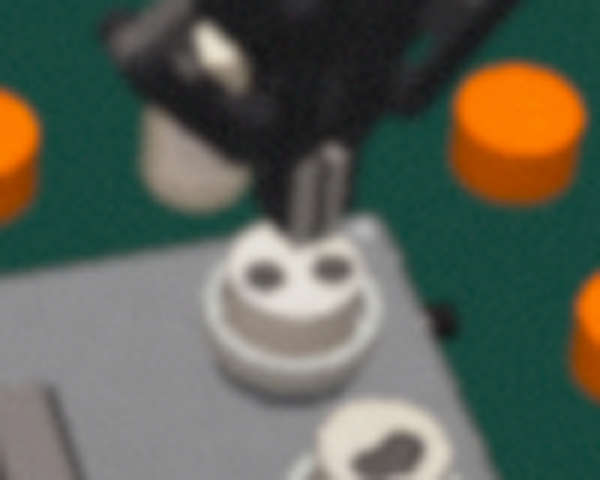

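The press met nothing: in the side view the tip ended at about (380,290), roughly where a point at z≈0.075 would be rather than 0.055. I need to know whether that offset is vertical or sideways, so I'll test it against the wrist view.

```bash
python3 - <<'E'
from h import *
import pickle
w=capture("wrist");s=capture("side")
p=read_ee_pos();print(p)
for dz in(0,.01,.02,.03):print(dz,proj(w,p+[0,0,dz]).round(1),proj(s,p+[0,0,dz]).round(1))
for dy in(.01,.02):print("dy",dy,proj(w,p+[0,dy,0]).round(1),proj(s,p+[0,dy,0]).round(1))
a=cv2.resize(w["frame"][240:360,260:380],(400,400),interpolation=cv2.INTER_CUBIC)
b=cv2.resize(s["frame"][220:320,330:430],(400,400),interpolation=cv2.INTER_CUBIC)
cv2.imwrite("pics/cmp.png",np.hstack([a,b]))
E
```

```text
[0.59695192 0.05598833 0.11987237]
0 [320.4 285.9] [381.1 271.8]
0.01 [320.4 295. ] [381.5 267.6]
0.02 [320.4 305.1] [381.9 263.4]
0.03 [320.4 316.4] [382.3 259. ]
dy 0.01 [321.1 266.8] [378.8 268. ]
dy 0.02 [321.8 247. ] [376.5 264.1]
```

View pics/cmp.png

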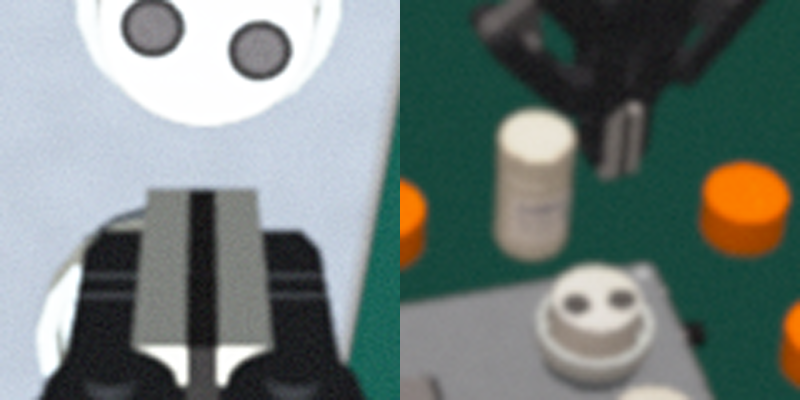

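Both views agree best with the real tips sitting about 20 mm above the reported TCP and perhaps 4 mm towards −y. So I'll press again, guarded by force, starting from the height already shown to be free.

```bash
cat >> h.py <<'E'
def fz():
    v=[]
    for _ in range(4): dwell(.02); v.append(read_force()[2])
    return np.mean(v)
def press2(x,y,z,zmin,fstop,travel,fcont):
    movel([x,y,z+.005],feed=.1); dwell(.2); f0=fz(); zc=None; log=[]
    while z>=zmin:
        movel([x,y,z],feed=.03); F=fz()-f0; log.append((round(z*1e3,1),round(float(F),1)))
        if zc is None and F>fcont: zc=z
        if F>fstop or (zc and zc-z>=travel): break
        z-=.001 if zc is None else .0007
    dwell(.2); print(log,"contact",zc,"hold",round(float(fz()-f0),1))
E
python3 - <<'E'
from h import *
press2(.597,.059,.055,.030,7.7,.0068,3)
a=capture("side")["frame"][250:350,320:430]
movel([.597,.059,.09],feed=.08)
dwell(.3)
b=capture("side")["frame"][250:350,320:430]
cv2.imwrite("pics/p3.png",cv2.resize(np.hstack([a,b]),None,fx=3.6,fy=3.6,interpolation=cv2.INTER_CUBIC))
print(read_clock(),read_force())
E
```

```text
[(55.0, -0.0), (54.0, -0.0), (53.0, 0.2), (52.0, -0.6), (51.0, 0.0), (50.0, 0.2), (49.0, 0.0), (48.0, -0.5), (47.0, 0.1), (46.0, -0.1), (45.0, -0.1), (44.0, -0.3), (43.0, -0.1), (42.0, -0.4), (41.0, 0.1), (40.0, -0.1), (39.0, -0.1), (38.0, 0.3), (37.0, -0.4), (36.0, 1.0), (35.0, 3.2), (34.3, 3.7), (33.6, 3.2), (32.9, 4.1), (32.2, 4.3), (31.5, 5.2), (30.8, 5.1), (30.1, 5.3)] contact 0.03499999999999998 hold 5.3
24.3583 [0.80012777 0.50411445 0.04390047]
```

View pics/p3.png

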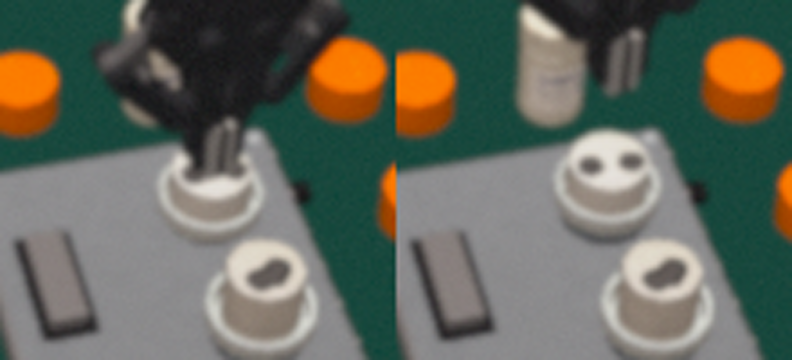

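Contact came at reported z≈0.0355, so the offset is 28 mm. The nest sank about 5 mm at 5.3 N, which is marginal. I'll press again, a little deeper.

```bash
python3 - <<'E'
from h import *
x,y=.597,.058
movel([x,y,.045],feed=.12); dwell(.1); f0=fz()
movel([x,y,.032],feed=.04)
for z in (.031,.030,.0292,.0286,.028,.0276):
    movel([x,y,z],feed=.03); F=fz()-f0; print(z,round(float(F),2),round(read_ee_pos()[2],4))
    if F>9: break
dwell(.2)
a=capture("side")["frame"][250:350,320:430]
movel([x,y,.06],feed=.1); dwell(.2)
b=capture("side")["frame"][250:350,320:430]
cv2.imwrite("pics/p4.png",cv2.resize(np.hstack([a,b]),None,fx=3.6,fy=3.6,interpolation=cv2.INTER_CUBIC))
print(read_clock(),read_force())
E
```

```text
0.031 5.1 0.0316
0.03 5.24 0.0305
0.0292 6.42 0.0297
0.0286 6.32 0.0292
0.028 6.51 0.0286
0.0276 6.56 0.0282
28.4 [-0.44242968 -0.48175054 -0.50920671]
```

View pics/p4.png

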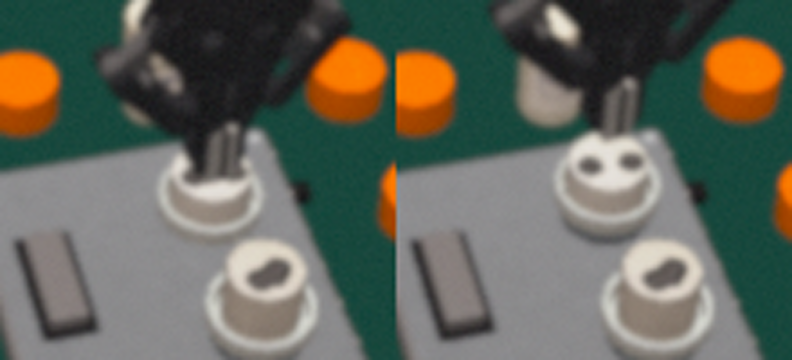

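The second press travelled about 7 mm at 6.5 N, and the nest came back up. Now the bar key, with contact expected at reported z≈0.0075.

```bash
python3 - <<'E'
from h import *
x,y=.507,.038
movel([x,y,.04],feed=.15); movel([x,y,.015],feed=.08); dwell(.1); f0=fz(); zc=None
z=.009
while z>-.002:
    movel([x,y,z],feed=.03); F=fz()-f0; e=read_ee_pos()[2]; print(round(z,4),round(float(F),2),round(e,4))
    if zc is None and F>1.5: zc=e
    if F>4.6 or (zc and zc-e>.0043) or read_clock()>36.5: break
    z-=.0008
dwell(.15)
a=capture("side")["frame"][270:370,290:400]
movel([x,y,.05],feed=.12)
j=np.array(read_joints())
dwell(.2)
b=capture("side")["frame"][270:370,290:400]
cv2.imwrite("pics/p5.png",cv2.resize(np.hstack([a,b]),None,fx=3.6,fy=3.6,interpolation=cv2.INTER_CUBIC))
print(read_clock(),read_force())
E
```

```text
0.009 0.22 0.0089
0.0082 0.58 0.0082
0.0074 2.26 0.0075
0.0066 2.63 0.0067
0.0058 2.9 0.0058
0.005 3.83 0.0051
0.0042 4.47 0.0043
0.0034 4.7 0.0035
33.4333 [-0.38669509 -0.1630334   0.13909053]
```

View pics/p5.png

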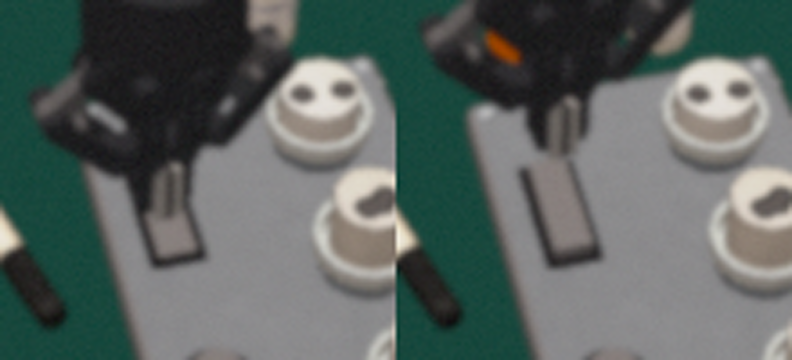

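The bar key went down about 4 mm at 4.7 N and is up again. The gripper is clear and nothing else moved.

```bash
python3 -c "
from h import *
movel([.507,.038,.09],feed=.15); print(read_clock(),read_force()); sign_off()"
```

```text
33.85 [-0.02288972  0.24135651 -1.25069242]
the job is handed in; nothing more can be done
```

I pressed the flat sample in the left nest down and let it come up, then pressed and released the bar key. I handed the job in at 33.9 s, with the gripper clear of everything.

- **Flat sample:** it took three tries.
  - The first met nothing. Contact later showed the shut fingertips sit about 28 mm above the reported TCP, while my estimate from the pictures had been about 20 mm.
  - The second sank the nest about 5 mm at 5.3 N, which was marginal, so I pressed again.
  - The third sank it about 7 mm at 6.5 N. That depth comes from the arm's travel and the force; the picture only roughly confirms it. The nest came up again after both presses.
- **Bar key:** it went down about 4 mm at 4.7 N, and the last picture shows it up again.
- **Everything else:** I saw no change to the taller samples or the loose items visible in the pictures. I never reached towards the round key, and it stood up in the wider pictures. It is cut off at the edge of the last crop, so I did not check it again at the end.

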